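# Release the hidden catch of a split-door cupboard with a rod

### The job

The top half of this little cupboard's split door is held by a hidden spring catch. Take the release rod from its stand, push it down through the slot in the roof, feel along the slot for the catch's tab and press it until the top leaf springs ajar. Then put the rod back, standing fully home in its stand, and swing the top leaf wide open, at least 60 degrees; leave the bottom leaf shut and bolted and don't disturb the things standing about.

Things in the scene. Friction and masses are not known exactly. Their poses are not given: they have to be found in the camera images.
- cupboard: Grey sheet-steel cupboard, 150 deep x 200 wide x 190 mm high, fixed to the bench, with a white split door on the side towards the robot. Origin: middle of its underside. Axes: x from the door to the back, y along the door's width, z up.
- slot_mid (a point): Middle of the slot in the cupboard's roof, at the roof's top face, 190 mm above the bench; axes as the cupboard's. The slot runs along y, 92 mm long (y -46 to +46 mm) and 15 mm wide. The roof is 6 mm thick; its front edge is 67 mm before this point. Below the slot is a closed channel of the same plan, 46 mm deep from the roof's top face.
- channel_mid (a point): Middle of the channel's floor, 46 mm under slot_mid; same axes. In the channel stands one hidden sprung tab, 12 mm long along y and as wide as the channel, its flat top 22 mm below the roof's top face, its middle anywhere from y -28 to +28 mm (new every time, not reported: find it by touch). The rest is empty, so a tip 34 mm deep beside the tab can be slid along y until it meets the tab's side.
- tab_home (a point): The height of the tab's flat top while it is not pressed, 22 mm under slot_mid, at the middle of the slot (not at the tab's own y). The tab does not give way sideways. Pressed straight down it yields at about 4 N and 0.35 N more per mm, and springs back when let go; 8 mm down it lets the top leaf go, 12 mm down is its stop.
- rod_grip (a point): Centre of the release rod's handle, 115 mm from the tip. Rod 140 mm long, 0.12 kg, upright in its stand: round white handle 18 mm diameter, 50 mm long, under it a steel collar 28 mm diameter, 5 mm thick, then a steel shaft 9 mm diameter, 85 mm long. z runs from tip to handle. It withstands a sideways push on the tip best if the fingers close along that push.
- rod_tip (a point): Free end of the rod's shaft (its lower end), on the rod's axis.
- stand_seat (a point): Middle of the hole in the top of the rod's fixed wooden stand, at the top face, 105 mm above the bench; z up. Foot 75 x 110 mm, top 55 (x) x 90 (y) mm. The hole, 16 mm diameter, goes through the 10 mm top, free space below. With the rod home its collar rests on the top face, the handle's centre 30 mm above this point, the tip 85 mm below.
- top_leaf (a joint): Top leaf's angle in rad: 0 shut, up to 1.55, opening towards the robot. White panel 192 wide, 100 high, 12 mm thick, from 86 to 186 mm above the bench, upright hinge at the cupboard's +y side. Let go by the catch it springs to about 0.4 rad and stops; it is then swung on with 1 to 3 N at its free edge and stays where left.
- top_leaf_hinge (a point): Point on the top leaf's upright hinge axis, level with the leaf's upper edge (186 mm up), in the middle of its thickness; 73 mm before slot_mid and 98 mm to +y. Axes turn with the leaf: x inwards through it, -y to its free edge. A steel strike sticks 38 mm inwards from its inner face, 60 to 136 mm from the hinge, 36 to 52 mm below the upper edge.
- top_leaf_edge (a point): Upper corner of the top leaf at its free edge, in the middle of its thickness, 194 mm from the hinge.
- top_leaf_handle (a point): Middle of the top leaf's handle: a level steel bar 70 mm long and 11 mm thick along the leaf, 35 mm off its outer face, 25 mm below its upper edge, 150 mm from the hinge.
- bottom_leaf (a joint): Opening angle of the bottom leaf in rad, 0 shut: white panel below the top leaf, 192 mm wide, 76 mm high, bolted. Leave it shut.
- bolt (a joint): Travel in m of the steel bolt on the bottom leaf's face: 0 shot into its keeper at the cupboard's -y side, 0.03 drawn. Leave it shot.
- reagent_mid (a point): Centre of an amber reagent bottle, 60 mm diameter, 150 mm high. Bystander.
- slidebox_mid (a point): Centre of a dark wooden box for microscope slides, 80 x 110 x 38 mm. Bystander.
- dishes_mid (a point): Centre of a stack of three glass dishes, 94 mm diameter, 45 mm high. Bystander.
Things that resemble listed ones, but are neither listed nor needed, are in the scene too. What is meant by the part that bears rod_grip is not red or turquoise, and is the smaller of those in its own colour.

How it is judged (in metres and radians):
On the way:
1. the top leaf has sprung ajar (over 0.2 rad) while the rod's tip is in the slot, over 10 mm below the roof's top face (value of joint top_leaf above 0.2 rad and z of rod_tip in the frame of slot_mid between -0.05 and -0.01 m and x of rod_tip in the frame of slot_mid between -0.01 and 0.01 m and y of rod_tip in the frame of slot_mid between -0.05 and 0.05 m), for 0.05 s.
At the end, for the whole second after the job is handed in: Top leaf at rest, open over 1.0 rad; rod home in its stand (handle centre within 10 mm of the hole axis, 24-36 mm above the top face, tilt under 0.1 rad); bottom leaf under 0.05 rad, its bolt drawn under 6 mm; bystanders within 30 mm of their starts (value of joint top_leaf above 1 rad and velocity of joint top_leaf below 0.05 rad/s and value of joint bottom_leaf below 0.05 rad and value of joint bolt below 0.006 m and horizontal distance between rod_grip and stand_seat below 0.01 m and angle between rod_grip's own z axis and vertical below 0.1 rad and z of rod_grip in the frame of stand_seat between 0.024 and 0.036 m and distance of each of reagent_mid, slidebox_mid, dishes_mid from where it was at the start of the episode below 0.03 m); the robot touches nothing.
It fails at once if the bottom leaf is unbolted or opened (value of joint bottom_leaf above 0.1 rad or value of joint bolt above 0.01 m).
It fails at once if a bystander is shifted by more than 40 mm or tipped (distance of any of reagent_mid, slidebox_mid, dishes_mid from where it was at the start of the episode above 0.04 m or angle between any of reagent_mid, slidebox_mid, dishes_mid's own z axis and vertical above 0.5 rad).
It also fails if it takes over 59 s, if anything falls off the work surface, if the arm or the gripper's body presses on something with over 40 N, if the wrist force passes 120 N, or if a joint passes its speed limit or range.

### The arm

A 7-joint arm with a two-finger parallel gripper is mounted at the origin on the work surface. World frame = base frame: x ahead of the robot, y to its left, z up, the work surface at z = 0. Lengths are in m, angles in degrees, forces in N, time in s.
With the tool pointing down it reaches from about 0.35 to 0.9 m from the base axis. Payload 8.1 kg.
Tool frame: the origin (TCP) lies between the finger pads; the fingertips stand 11 mm ahead of it and the grasp point (between the pads) lies 8 mm behind it; z points along the fingers, y is the direction in which the jaws open and shut (so a half turn about z gives the same grasp; the last joint's range is limited). The gripper opens to 92 mm and grips with 3 to 60 N. Pads are 19 mm wide; open, the fingers measure 130 mm over their backs; the gripper's body (75 mm by 190 mm) begins 47 mm behind the grasp point.
Start: joints at [-74.29, 24.895, 1.432, 90.138, -0.665, 64.973, -4.303], TCP at [0.23, 0.581, 0.238] pointing down, gripper open.
Joint ranges: [-149.89, 149.89], [-25.12, 119.58], [-72.63, 75.52], [4.76, 147.25], [-75.54, 255.54], [6.69, 114.76], [-157.13, 157.13]. Speed limits (degrees/s): [127.2, 127.2, 172.46, 172.46, 180, 180, 180].

### API

Orientations are given as [roll, pitch, yaw] about the fixed x, y, z axes, in that order (R = Rz(yaw) Ry(pitch) Rx(roll)).
In Python, from workcell import arm, get_image, job, silhouettes gives the robot as it stands. The module is installed in compiled form; this text tells all that it offers.
- The arm moves only by the tool arm_command, never from a script. Its argument "targets" is a list of rows, each a list of 3 entries, a list of its own where there are three numbers: the closure, from 0 (fully open) to 1 (shut), then the shift along the tool's x, y, z in mm, then the turn about the tool's z in degrees. A call has 1 to 5 rows; each row is the pose to reach, as a shift and turn from the pose commanded when the call began, along the tool's axes at that moment; what a row does not reach only later rows make up. A row lasts 1/8 s, in which the tool goes at most 62.5 mm and 10.7 degrees, less where a joint would pass 70% of its speed; a pose out of reach is approached as far as the arm can. A call with a gripper value outside its range is refused whole. The fingers move at their own pace and stop on an object; "newtons" is the grip in N (left out, the last holds). Time passes only in rows, so rows that repeat a pose let the fingers close. It gives the time, the measured TCP pose, the force and the opening at its end, in the units of the state.
- arm.state(): the state, without advancing time (a new reading comes with each control period).
- get_image(name): name is "scene" or "side" or "wrist"; returns a dict with "image" (384x512x3 uint8, red, green, blue), "range_z" (384x512 float32, m along the optical axis (not along the pixel's ray), 0 where there is no reading), "mtx" (3x3 intrinsics, pixels), "camera_from_world" (4x4, takes a point from world to camera coordinates). Camera axes: x right, y down, z forward; pixel columns grow to the right and rows downward; lengths in m; the calibration is good to about 2 mm. A picture is of the moment at which its call begins.
- job.job_done(): hands the job in, once; it reports no verdict.
Trained networks look in a picture, given as the dict that the camera call returned (one of the last four; its "shot" number tells which), for a name from the list of things; names that differ only in an ending like _2 or _b are one class to them, and where a whole thing is asked for, a point or a joint stands for the part that bears it (a point fixed in the world has none). Each returns a list of dicts, best first, with "p" (0 to 1); they miss things now and then, are a little off and sometimes report something else, mostly with a low value. They report only what shows in the picture. A call takes as long as a camera call. They do not tell look-alikes from the thing itself.
- silhouettes(query, picture): "mask" (384x512 bool, what is visible of it) and "xy" ([column, row] in pixels, amid what is visible of it).
The state is a dict: "time": time; "joint_positions": joint angles; "joint_velocities": joint speeds; "joint_torque": joint torques, N m; "tcp_pos": TCP position; "tool_rot": TCP orientation; "ft_force": force on the tool from outside, world axes, zero at the start; "torque": the same for the moment, N m; "opening": finger opening in m.
Only numpy, scipy, OpenCV 4.12 (cv2) and the standard library are available. Lean on these libraries where they do the work, as an engineer would, in place of code of your own. Each camera call takes 0.05 s, during which the arm holds its last target. There are 200 camera calls.

## Working session

There is one attempt and no reset: what is moved stays moved. The work goes in short steps, Python scripts to look and compute and a tool call to move; the robot and the scene stay as the last step left them, time stands still between calls to the robot, and variables do not carry over. Pictures are saved under pics/ and viewed, about 8 in all and at most 12, crops included, and the job is handed in when it is done.

Besides the shell and the picture viewer there is one more tool, called after "Request:" by a JSON object that holds its "method" and its "body", one argument or row to a line. arm_command: Moves the arm, as the interface text tells. Its arguments: {"type":"object","properties":{"targets":{"type":"array","items":{"type":"array"}},"newtons":{"type":"number"}},"required":["targets"]}

```bash
mkdir -p pics
cat > h.py <<'E'
import numpy as np, cv2
from workcell import arm, get_image, job, silhouettes
def back(d,mask):
    v,u=np.nonzero(mask&(d["range_z"]>0)); z=d["range_z"][v,u]
    K=d["mtx"]; P=np.stack([(u-K[0,2])/K[0,0]*z,(v-K[1,2])/K[1,1]*z,z,np.ones_like(z)])
    return (np.linalg.inv(d["camera_from_world"])@P)[:3].T
def proj(d,p):
    c=d["camera_from_world"]@np.r_[p,1]; q=d["mtx"]@c[:3]; return q[:2]/q[2]
def save(n,im): cv2.imwrite("pics/"+n+".png",cv2.cvtColor(np.ascontiguousarray(im),cv2.COLOR_RGB2BGR))
E
python3 - <<'E'
from h import *
np.set_printoptions(precision=3,suppress=True)
s=arm.state(); print(s["time"],s["tcp_pos"],s["tool_rot"],s["ft_force"],s["opening"])
ims=[]
for n in ["scene","side"]:
    d=get_image(n); ims.append(d["image"])
    print(n,np.linalg.inv(d["camera_from_world"])[:3,3])
    for q in ["cupboard","rod_grip","stand_seat","top_leaf","reagent_mid","slidebox_mid","dishes_mid"]:
        try:
            for r in silhouettes(q,d)[:5]:
                P=back(d,r["mask"]); print(q,round(r["p"],2),np.round(r["xy"]),r["mask"].sum(),np.median(P,0),np.percentile(P,2,0),np.percentile(P,98,0))
        except Exception as e: print(q,e)
save("a1",cv2.resize(ims[0],(800,600))); save("a2",cv2.resize(ims[1],(800,600)))
E
```

```text
0.0 [0.23  0.581 0.237] [-179.91     0.007  158.406] [-0.607 -0.083  0.02 ] 0.09208586495039642
scene [1.399 0.09  0.725]
rod_grip 0.81 [166. 147.] 233 [ 0.33  -0.31   0.136] [ 0.318 -0.327  0.047] [ 0.34  -0.299  0.187]
rod_grip 0.69 [144. 198.] 207 [ 0.554 -0.318  0.093] [ 0.544 -0.331  0.006] [ 0.562 -0.31   0.141]
rod_grip 0.68 [107. 183.] 408 [ 0.56  -0.408  0.124] [ 0.541 -0.426  0.003] [ 0.57  -0.396  0.19 ]
rod_grip 0.6 [159. 169.] 118 [ 0.448 -0.305  0.128] [ 0.428 -0.32   0.106] [ 0.456 -0.296  0.16 ]
stand_seat 0.82 [167. 189.] 1170 [ 0.455 -0.291  0.05 ] [ 0.411 -0.355  0.004] [ 0.492 -0.254  0.107]
top_leaf 0.68 [248. 177.] 146 [ 0.568 -0.017  0.186] [ 0.269 -0.072 -0.001] [0.586 0.055 0.188]
reagent_mid 0.64 [407. 218.] 965 [0.552 0.414 0.078] [0.525 0.392 0.007] [0.563 0.444 0.15 ]
slidebox_mid 0.75 [218. 196.] 285 [ 0.439 -0.132  0.036] [ 0.366 -0.153  0.001] [ 0.449 -0.11   0.04 ]
dishes_mid 0.78 [107. 250.] 1121 [ 0.718 -0.372  0.044] [ 0.663 -0.422  0.003] [ 0.748 -0.337  0.048]
dishes_mid 0.36 [248. 179.] 126 [ 0.568 -0.018  0.186] [ 0.534 -0.07   0.164] [0.585 0.
[... 322 characters left out ...]
.367  0.188]
rod_grip 0.68 [258. 285.] 734 [ 0.316 -0.318  0.127] [ 0.304 -0.329  0.007] [ 0.329 -0.305  0.186]
rod_grip 0.63 [308. 263.] 264 [ 0.435 -0.313  0.13 ] [ 0.427 -0.32   0.105] [ 0.45  -0.299  0.159]
rod_grip 0.59 [345. 256.] 359 [ 0.543 -0.323  0.092] [ 0.533 -0.332 -0.001] [ 0.584 -0.283  0.139]
stand_seat 0.97 [301. 295.] 2197 [ 0.423 -0.337  0.06 ] [ 0.39  -0.364  0.004] [ 0.466 -0.258  0.105]
top_leaf 0.84 [265. 177.] 1815 [0.563 0.004 0.148] [ 0.531 -0.072  0.087] [0.585 0.115 0.185]
reagent_mid 0.88 [186. 150.] 614 [0.518 0.403 0.07 ] [0.497 0.39  0.005] [0.552 0.432 0.147]
slidebox_mid 0.4 [307. 261.] 281 [ 0.435 -0.313  0.128] [ 0.426 -0.32   0.062] [ 0.509 -0.235  0.159]
```

View pics/a1.png

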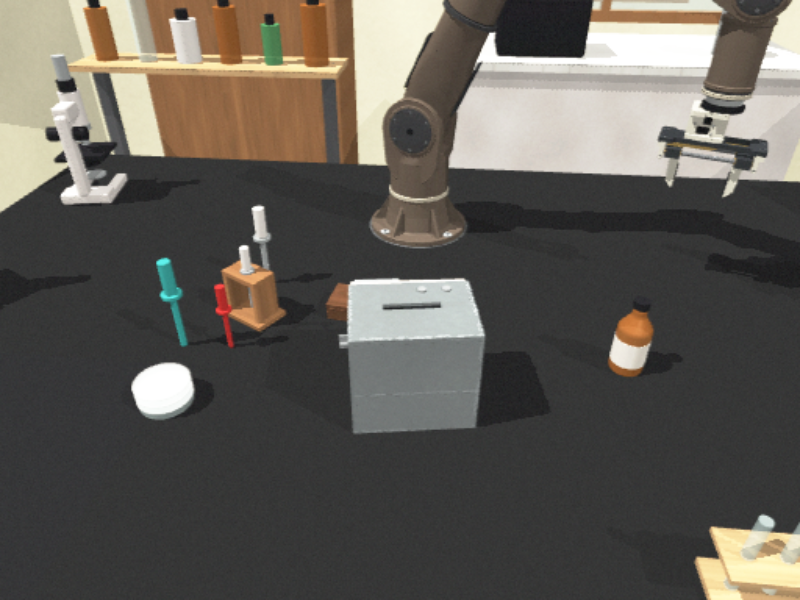

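View pics/a2.png

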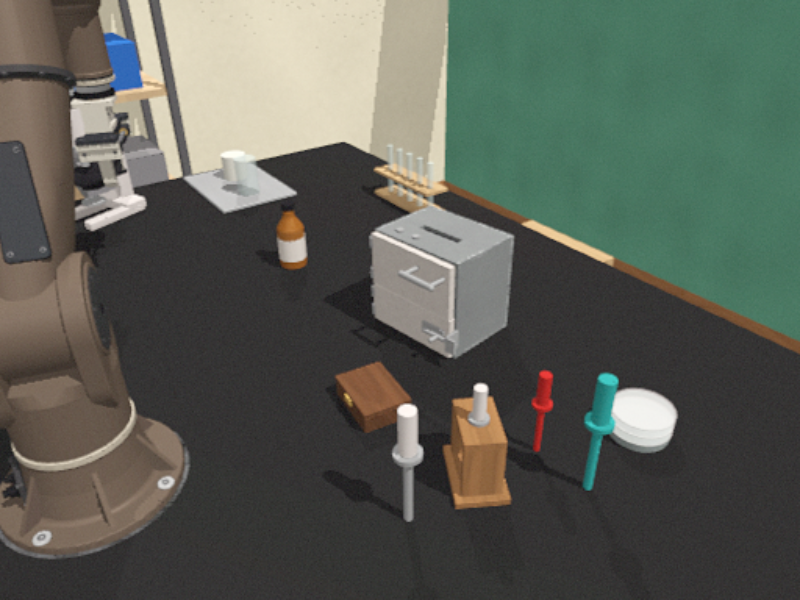

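The side picture (800x600) shows four rod-like candidates: a large white one at (407,460), a smaller white one in the wooden stand at (480,403), a red one at (543,410) and a turquoise one at (603,430). The white rod in the stand fits, as it is neither red nor turquoise and is the smaller of the two whites. The cupboard is at (440,280) with its slot at (442,233). Next I'll confirm the rod in a crop and measure accurately.

Run:
```python
from h import *
np.set_printoptions(precision=4,suppress=True)
D={n:get_image(n) for n in ["scene","side"]}
for n,d in D.items():
    A=back(d,np.ones((384,512),bool)); ok=d["range_z"]>0
    # roof
    r=A[(abs(A[:,2]-.19)<.006)&(A[:,0]>.5)&(A[:,0]<.8)&(abs(A[:,1]-.02)<.16)]
    print(n,"roof",len(r),cv2.minAreaRect((r[:,:2]*1000).astype(np.float32)),np.median(r[:,2]))
    # stand top
    t=A[(abs(A[:,2]-.105)<.004)&(abs(A[:,0]-.45)<.07)&(abs(A[:,1]+.31)<.07)]
    print("standtop",cv2.minAreaRect((t[:,:2]*1000).astype(np.float32)),np.median(t[:,2]))
    hd=A[(A[:,2]>.12)&(A[:,2]<.17)&(abs(A[:,0]-.44)<.05)&(abs(A[:,1]+.31)<.05)]
    cam=np.linalg.inv(d["camera_from_world"])[:3,3]
    print("handle",len(hd),hd.mean(0),hd.max(0)[2]); m=hd[hd[:,2]<.155]
    from scipy.optimize import least_squares
    f=least_squares(lambda c:np.hypot(m[:,0]-c[0],m[:,1]-c[1])-.009,m[:,:2].mean(0)+.009*(m[:,:2].mean(0)-cam[:2])/np.linalg.norm(m[:,:2].mean(0)-cam[:2]),loss="soft_l1",f_scale=.002)
    print("axis",f.x,np.sqrt(f.cost*2/len(m)))
    tp=hd[hd[:,2]>.157]; print("top",len(tp),tp.mean(0) if len(tp) else 0)
    # slot: dark on roof, intersect rays with z=.19
    g=cv2.cvtColor(d["image"],cv2.COLOR_RGB2GRAY)
    K=d["mtx"]; v,u=np.mgrid[:384,:512]; R=np.linalg.inv(d["camera_from_world"])
    ray=np.stack([(u-K[0,2])/K[0,0],(v-K[1,2])/K[1,1],np.ones_like(u)],-1)@R[:3,:3].T
    P=cam+ray*((.19-cam[2])/ray[...,2:])
    s=(g<90)&(P[...,0]>.56)&(P[...,0]<.68)&(abs(P[...,1]-.02)<.06)
    q=(P[s][:,:2]*1000).astype(np.float32); print("slot",len(q),cv2.minAreaRect(q))
    pd=np.percentile(q,[5,95],0); print(pd)
d=D["side"]; c=d["image"][235:345,230:430]; save("c1",cv2.resize(c,(800,440),interpolation=cv2.INTER_CUBIC))
```

```text
scene roof 3206 ((646.7805786132812, 35.16741180419922), (168.95013427734375, 200.4143524169922), 9.259268760681152) 0.19006484662266881
standtop ((443.0609436035156, -306.61883544921875), (96.450439453125, 59.14030456542969), 59.997493743896484) 0.1051424822699184
handle 82 [ 0.447  -0.3062  0.1433] 0.16316196855150322
axis [ 0.4412 -0.3085] 0.0012989812896450315
top 19 [ 0.4445 -0.3066  0.1599]
slot 130 ((605.376220703125, 22.526180267333984), (95.38536834716797, 113.06826782226562), 5.919586658477783)
[[561.0393 -30.4486]
 [654.931   72.8291]]
side roof 1816 ((643.3394775390625, 34.916900634765625), (167.18258666992188, 203.19931030273438), 9.129067420959473) 0.18800589685966201
standtop ((439.5652770996094, -307.4054260253906), (92.82378387451172, 55.8177490234375), 60.66476058959961) 0.10365962770031167
handle 169 [ 0.4357 -0.3113  0.1433] 0.16004393497086855
axis [ 0.4396 -0.3071] 0.0008322044860772434
top 35 [ 0.439  -0.3078  0.1585]
slot 49 ((610.1514282226562, 24.232004165649414), (71.5400619506836, 81.2309799194336), 9.28447437286377)
[[631.8464  -8.5639]
 [648.6391  63.7257]]
```

View pics/c1.png

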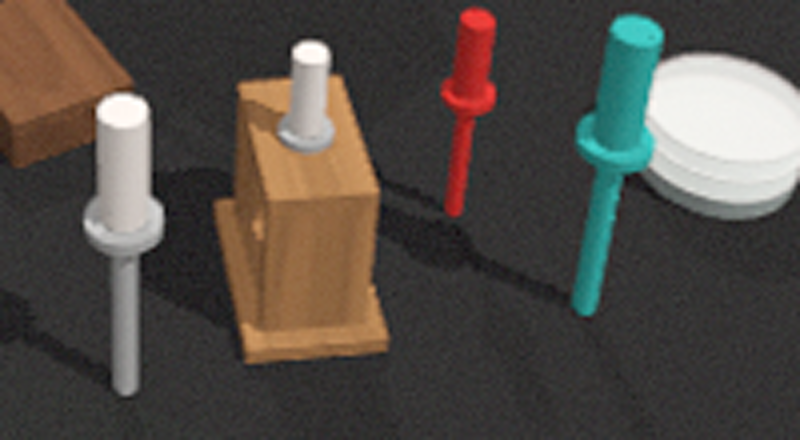

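The crop confirms it: the white rod standing in the wooden stand at crop (310,95) is smaller than the loose white one at (124,240). Handle axis is at about (0.440,-0.308) and cupboard yaw is about 9.2°. I'll travel over the cupboard next to refine the slot with the wrist camera.

```bash
cat >> h.py <<'E'
def rel(p0,yaw0,p1,yaw1):
    "tool-down move: shift in tool axes (mm) and turn (deg)"
    a=np.radians(yaw0); d=(np.array(p1)-p0)*1000
    X=np.array([np.cos(a),np.sin(a),0]);Y=np.array([np.sin(a),-np.cos(a),0])
    return np.round([d@X,d@Y,-d[2],(yaw0-yaw1+180)%360-180],1)
E
python3 - <<'E'
from h import *
w=[((.23,.581,.2375),158.4),((.38,.42,.36),104.9),((.48,.20,.41),51.4),((.52,.04,.42),9.2)]
for a,b in zip(w,w[1:]): print(rel(*a,*b))
E
```

```text
[-198.7  -94.5 -122.5   53.5]
[-238.3   40.1  -50.    53.5]
[-100.1  131.1  -10.    42.2]
```

Request:
{"method": "arm_command", "body": {
  "targets": [
    [0,[-40,-19,-25],10.7],
    [0,[-80,-38,-49],21.4],
    [0,[-120,-57,-74],32.1],
    [0,[-160,-76,-98],42.8],
    [0,[-199,-95,-122],53.5]
  ],
  "newtons": 25
}}

```text
time: 1.52
tcp_pos: [0.3809, 0.4184, 0.3607]
tool_rot: [180.0, -0.0, 104.5]
ft_force: [0.4, 0.5, -0.0]
opening: 0.0918
```

Request:
{"method": "arm_command", "body": {
  "targets": [
    [0,[-48,8,-10],10.7],
    [0,[-96,16,-20],21.4],
    [0,[-143,24,-30],32.1],
    [0,[-191,32,-40],42.8],
    [0,[-238,40,-50],53.5]
  ]
}}

```text
time: 2.15
tcp_pos: [0.4804, 0.1983, 0.4103]
tool_rot: [-180.0, -0.0, 51.1]
ft_force: [-0.2, -0.1, 0.9]
opening: 0.0922
```

Request:
{"method": "arm_command", "body": {
  "targets": [
    [0,[-25,33,-3],10.6],
    [0,[-50,66,-5],21.1],
    [0,[-75,98,-8],31.7],
    [0,[-100,131,-10],42.2],
    [0,[-100,131,-10],42.2]
  ]
}}

```text
time: 2.78
tcp_pos: [0.5203, 0.0361, 0.4203]
tool_rot: [180.0, -0.1, 8.7]
ft_force: [0.2, 0.9, -0.2]
opening: 0.0918
```

```bash
cat > slot.py <<'E'
from h import *
def slot(d,yaw=9.2,c=(.64,.03),thr=80):
    g=cv2.cvtColor(d["image"],cv2.COLOR_RGB2GRAY); R=np.linalg.inv(d["camera_from_world"]); cam=R[:3,3]
    K=d["mtx"]; v,u=np.mgrid[:384,:512]
    ray=np.stack([(u-K[0,2])/K[0,0],(v-K[1,2])/K[1,1],np.ones_like(u)],-1)@R[:3,:3].T
    P=cam+ray*((.19-cam[2])/ray[...,2:])
    a=np.radians(yaw); q=P[...,:2]-c; X=q[...,0]*np.cos(a)+q[...,1]*np.sin(a); Y=-q[...,0]*np.sin(a)+q[...,1]*np.cos(a)
    s=((g<thr)&(abs(X)<.045)&(abs(Y)<.085)).astype(np.uint8)
    n,l,st,_=cv2.connectedComponentsWithStats(s); i=1+np.argmax(st[1:,4]); m=l==i
    pts=(P[m][:,:2]*1000).astype(np.float32)
    return m,cv2.minAreaRect(pts),pts.mean(0),(np.percentile(X[m],[1,99])*1000,np.percentile(Y[m],[1,99])*1000)
E
python3 - <<'E'
from slot import *
np.set_printoptions(precision=1,suppress=True)
for n in ["wrist","scene","side"]:
    d=get_image(n)
    try:
        for thr in (70,100): m,r,c,e=slot(d,thr=thr); print(n,thr,m.sum(),r,c,e)
    except Exception as ex: print(n,ex)
    if n=="wrist":
        save("w1",d["image"]); print(np.linalg.inv(d["camera_from_world"])[:3,3]*1000)
        A=back(d,np.ones((384,512),bool)); r=A[(abs(A[:,2]-.19)<.003)&(A[:,0]>.5)&(A[:,0]<.8)&(abs(A[:,1]-.03)<.16)]
        print(cv2.minAreaRect((r[:,:2]*1000).astype(np.float32)),np.median(r[:,2]))
E
```

```text
wrist 70 656 ((645.723876953125, 33.35383605957031), (13.292180061340332, 88.71935272216797), 8.769278526306152) [646.5  32.3] (array([-0.5, 12.8]), array([-41.2,  46.6]))
wrist 100 787 ((645.7418212890625, 33.23531723022461), (13.29299545288086, 88.95906066894531), 8.769271850585938) [645.8  33.5] (array([-0.5, 12.9]), array([-41.8,  46.6]))
[591.8  46.7 567.3]
((646.444580078125, 34.32740783691406), (162.34864807128906, 202.03573608398438), 8.75207805633545) 0.1899075617757628
scene 70 39 ((648.5930786132812, 35.891700744628906), (4.375306606292725, 85.4979248046875), 10.012911796569824) [648.9  36.1] (array([ 7. , 11.8]), array([-37.4,  46.5]))
scene 100 66 ((648.4701538085938, 34.918296813964844), (7.042820930480957, 88.47529602050781), 9.871235847473145) [648.4  34.4] (array([ 5.5, 12.6]), array([-39.1,  47.4]))
side 70 2 ((634.5038452148438, 54.86944580078125), (2.808204174041748, 0.0), 143.03123474121094) [634.5  54.9] (array([-2.4, -0.5]), array([24.4, 26.4]))
side 100 55 ((641.5961303710938, 29.37316131591797), (11.659669876098633, 81.23379516601562), 9.224397659301758) [641.9  27.5] (array([-4.3,  7.3]), array([-40.4,  38.6]))
```

View pics/w1.png

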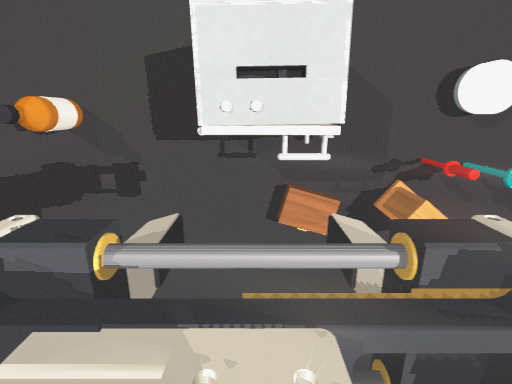

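The wrist view shows the slot at (271,72), the leaf handle at (304,156), the slide box at (309,209) and the stand at (410,207). That puts slot_mid at about (0.6457,0.0335) with yaw 8.8°. Now to the stand.

Request:
{"method": "arm_command", "body": {
  "targets": [
    [0,[-19,47,20],0],
    [0,[-38,94,45],0],
    [0,[-57,141,70],0],
    [0,[-76,188,95],0],
    [0,[-95,236,120],0]
  ]
}}

```text
time: 3.55
tcp_pos: [0.4641, -0.2078, 0.299]
tool_rot: [-180.0, -0.0, 9.5]
ft_force: [0.9, -0.1, -0.1]
opening: 0.0918
```

Request:
{"method": "arm_command", "body": {
  "targets": [
    [0,[-18,46,25],0],
    [0,[-36,92,50],0],
    [0,[-36,92,50],0],
    [0,[-36,92,50],0]
  ]
}}

```text
time: 4.05
tcp_pos: [0.4438, -0.3035, 0.2495]
tool_rot: [-179.9, 0.0, 9.3]
ft_force: [0.6, 0.8, -0.0]
opening: 0.0918
```

Run:
```python
from h import *
np.set_printoptions(precision=4,suppress=True)
d=get_image("wrist"); s=arm.state(); print(s["tcp_pos"],s["tool_rot"],s["joint_positions"])
A=back(d,np.ones((384,512),bool))
A=A[(abs(A[:,0]-.44)<.03)&(abs(A[:,1]+.308)<.03)]
t=A[(A[:,2]>.155)&(A[:,2]<.166)]; print("top",len(t),t.mean(0),cv2.minEnclosingCircle((t[:,:2]*1000).astype(np.float32)))
```

```text
[ 0.4443 -0.3031  0.2498] [-179.9544   -0.0322    9.3867] [ -8.4099  20.2988  50.0143 104.113  -17.3233  63.6045 -32.9283]
top 282 [ 0.4431 -0.3085  0.1594] ((442.2081298828125, -308.9132080078125), 9.018458366394043)
```

Request:
{"method": "arm_command", "body": {
  "targets": [
    [0,[-3,5,45],0],
    [0,[-3,5,90],0],
    [0,[-3,5,121],0],
    [0,[-3,5,121],0],
    [0,[-3,5,121],0]
  ]
}}

```text
time: 4.72
tcp_pos: [0.4423, -0.3098, 0.1301]
tool_rot: [180.0, -0.1, 9.3]
ft_force: [0.7, -0.6, -1.0]
opening: 0.0919
```

Request:
{"method": "arm_command", "body": {
  "targets": [
    [1,[0,0,0],0],
    [1,[0,0,0],0],
    [1,[0,0,0],0],
    [1,[0,0,0],0],
    [1,[0,0,0],0]
  ],
  "newtons": 40
}}

```text
time: 5.35
tcp_pos: [0.4409, -0.3102, 0.1287]
tool_rot: [-180.0, -0.0, 9.2]
ft_force: [-0.2, -0.6, -0.6]
opening: 0.0464
```

Request:
{"method": "arm_command", "body": {
  "targets": [
    [1,[0,0,0],0],
    [1,[0,0,0],0],
    [1,[0,0,0],0],
    [1,[0,0,0],0],
    [1,[0,0,0],0]
  ]
}}

```text
time: 5.98
tcp_pos: [0.4409, -0.31, 0.1287]
tool_rot: [-180.0, 0.0, 9.2]
ft_force: [0.6, 0.2, -0.2]
opening: 0.0173
```

Request:
{"method": "arm_command", "body": {
  "targets": [
    [1,[0,0,-15],0],
    [1,[0,0,-45],0],
    [1,[0,0,-85],0],
    [1,[0,0,-125],0],
    [1,[0,0,-165],0]
  ]
}}

```text
time: 6.6
tcp_pos: [0.4405, -0.3104, 0.296]
tool_rot: [180.0, -0.0, 9.2]
ft_force: [-0.3, -0.3, -2.0]
opening: 0.0169
```

Request:
{"method": "arm_command", "body": {
  "targets": [
    [1,[0,0,-40],0],
    [1,[0,0,-50],0],
    [1,[0,0,-50],0]
  ]
}}

```text
time: 6.98
tcp_pos: [0.4409, -0.3102, 0.3441]
tool_rot: [180.0, -0.1, 9.2]
ft_force: [-0.6, 0.6, -2.8]
opening: 0.0174
```

Run:
```python
from h import *
np.set_printoptions(precision=4,suppress=True)
s=arm.state(); p=np.array(s["tcp_pos"]); print(p,s["tool_rot"],s["opening"],s["ft_force"])
ims=[]
for n in ["scene","side"]:
    d=get_image(n)
    A=back(d,np.ones((384,512),bool)); z0=p[2]+.008-.115
    b=A[(np.hypot(A[:,0]-p[0],A[:,1]-p[1])<.03)&(A[:,2]>z0-.02)&(A[:,2]<z0+.083)]
    cam=np.linalg.inv(d["camera_from_world"])[:3,3]
    print(n,len(b),"z range",np.percentile(b[:,2],[0,1,3]),"expected tip",z0)
    for lo,hi in [(0,.03),(.03,.055),(.055,.08)]:
        k=b[(b[:,2]>z0+lo)&(b[:,2]<z0+hi)]
        v=(k[:,:2].mean(0)-cam[:2]); print(len(k),k[:,:2].mean(0)+.0036*v/np.linalg.norm(v))
    u,v=proj(d,p-[0,0,.05]).astype(int); ims.append(cv2.resize(d["image"][v-60:v+60,u-70:u+70],(400,343)))
save("g1",np.hstack(ims))
```

```text
[ 0.4409 -0.3102  0.3441] [179.9891  -0.0502   9.2033] 0.017363255678428204 [-0.5975  0.5674 -2.7954]
scene 85 z range [0.2353 0.2371 0.2399] expected tip 0.2370583350270733
32 [ 0.442  -0.3095]
27 [ 0.4418 -0.3098]
25 [ 0.4421 -0.3094]
side 192 z range [0.233  0.2346 0.2371] expected tip 0.2370583350270733
65 [ 0.4396 -0.308 ]
55 [ 0.4397 -0.3083]
50 [ 0.4395 -0.3082]
```

View pics/g1.png

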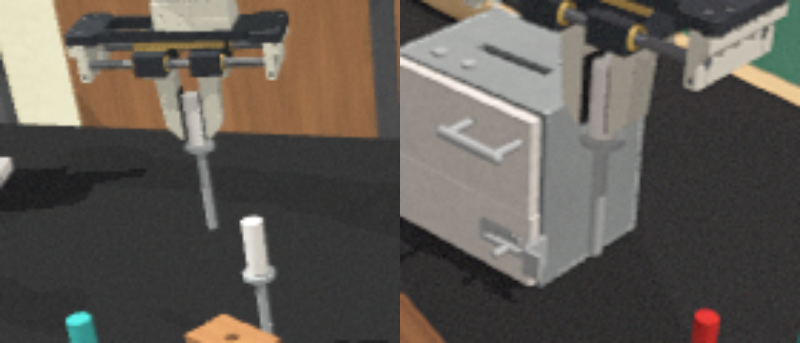

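The rod is held upright and the stand hole is empty. I'll carry it over the slot.

Request:
{"method": "arm_command", "body": {
  "targets": [
    [1,[25,-30,0],0],
    [1,[58,-69,0],0],
    [1,[92,-109,0],0],
    [1,[125,-149,0],0],
    [1,[158,-188,0],0]
  ],
  "newtons": 60
}}

```text
time: 7.7
tcp_pos: [0.5669, -0.0975, 0.3423]
tool_rot: [-180.0, 0.1, 9.2]
ft_force: [-1.0, 0.4, -1.5]
opening: 0.017
```

Request:
{"method": "arm_command", "body": {
  "targets": [
    [1,[33,-39,0],0],
    [1,[66,-79,0],0],
    [1,[90,-107,0],0],
    [1,[98,-117,0],0],
    [1,[98,-117,0],0]
  ]
}}

```text
time: 8.32
tcp_pos: [0.6445, 0.0321, 0.3423]
tool_rot: [180.0, 0.1, 9.2]
ft_force: [-0.1, -0.6, -1.7]
opening: 0.017
```

Run:
```python
from slot import *
np.set_printoptions(precision=4,suppress=True)
s=arm.state(); p=np.array(s["tcp_pos"]); print(p,s["tool_rot"],s["opening"],s["ft_force"])
ims=[]
for n in ["scene","side","wrist"]:
    d=get_image(n)
    A=back(d,np.ones((384,512),bool)); z0=p[2]-.1087
    cam=np.linalg.inv(d["camera_from_world"])[:3,3]
    b=A[(np.hypot(A[:,0]-p[0],A[:,1]-p[1])<.02)&(A[:,2]>z0+.01)&(A[:,2]<z0+.08)]
    if len(b): v=(b[:,:2].mean(0)-cam[:2]); print(n,"shaft",len(b),b[:,:2].mean(0)+.0036*v/np.linalg.norm(v),b[:,2].min())
    try: m,r,c,e=slot(d,thr=100); print("slot",m.sum(),r)
    except Exception as ex: print(ex)
    u,v=proj(d,p-[0,0,.13]).astype(int); v=min(max(v,50),334)
    ims.append(cv2.resize(d["image"][v-50:v+50,max(u-45,0):u+45],(266,300)))
save("s1",np.hstack(ims))
```

```text
[0.6445 0.0321 0.3423] [179.9659   0.1408   9.2388] 0.017023642146148453 [-0.1246 -0.6342 -1.6826]
scene shaft 103 [0.6455 0.032 ] 0.24376461091669643
slot 68 ((647.8651733398438, 35.158546447753906), (8.399593353271484, 89.17975616455078), 11.558323860168457)
side shaft 87 [0.6425 0.0327] 0.24478326029147401
slot 54 ((641.5962524414062, 29.373149871826172), (11.659666061401367, 81.23379516601562), 9.22437858581543)
wrist shaft 151 [0.6455 0.0299] 0.2439001065144822
slot 871 ((646.282470703125, 33.574974060058594), (13.098862648010254, 88.72727966308594), 9.831605911254883)
```

View pics/s1.png

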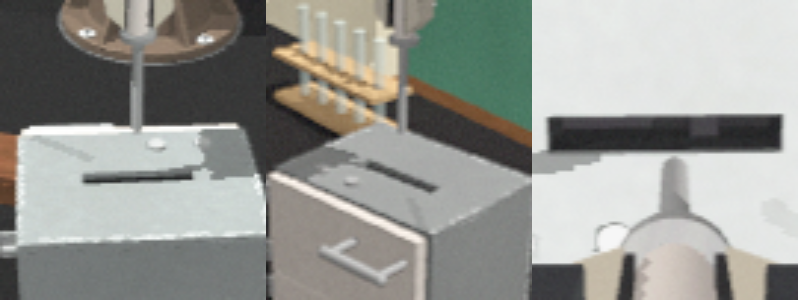

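The slot interior shows a lighter patch about two thirds of the way to the right (third panel, at (705,125)), so the tab is likely near y = -16 mm. I'll probe there by touch.

Request:
{"method": "arm_command", "body": {
  "targets": [
    [1,[1,14,15],0],
    [1,[1,14,38],0],
    [1,[1,14,38],0],
    [1,[1,14,46],0],
    [1,[1,14,52],0]
  ]
}}

```text
time: 9.1
tcp_pos: [0.6483, 0.018, 0.2918]
tool_rot: [180.0, -0.0, 9.2]
ft_force: [-0.0, -0.1, -1.5]
opening: 0.0173
```

Request:
{"method": "arm_command", "body": {
  "targets": [
    [1,[0,0,2],0],
    [1,[0,0,2],0]
  ]
}}

```text
time: 9.35
tcp_pos: [0.6481, 0.0183, 0.2898]
tool_rot: [-180.0, -0.0, 9.2]
ft_force: [1.4, 0.5, -2.2]
opening: 0.0173
```

Request:
{"method": "arm_command", "body": {
  "targets": [
    [1,[0,0,5],0],
    [1,[0,0,9],0],
    [1,[0,0,13],0],
    [1,[0,0,17],0],
    [1,[0,0,17],0]
  ]
}}

```text
time: 9.98
tcp_pos: [0.6481, 0.0182, 0.2728]
tool_rot: [-180.0, -0.0, 9.2]
ft_force: [-0.8, 0.1, 1.7]
opening: 0.0169
```

Contact: Fz rose by about 4 N at 26 mm depth, so the tab is under the tip. I'll press on.

Request:
{"method": "arm_command", "body": {
  "targets": [
    [1,[0,0,3],0],
    [1,[0,0,5],0],
    [1,[0,0,7],0],
    [1,[0,0,7],0],
    [1,[0,0,7],0]
  ]
}}

```text
time: 10.6
tcp_pos: [0.6483, 0.0182, 0.2659]
tool_rot: [-180.0, -0.0, 9.2]
ft_force: [-0.5, 0.1, 5.2]
opening: 0.017
```

```bash
cat > leaf.py <<'E'
from h import *
a=np.radians(9.2); C=np.array([.646,.0335]); ex=np.array([np.cos(a),np.sin(a)]); ey=np.array([-ex[1],ex[0]])
H=C-.073*ex+.098*ey
def leaf(n):
    d=get_image(n); r=silhouettes("top_leaf",d)
    A=back(d,np.ones((384,512),bool)); k=A[(A[:,2]>.181)&(A[:,2]<.187)]
    q=np.c_[(k[:,:2]-H)@ex,(k[:,:2]-H)@ey]; rr=np.hypot(q[:,0],q[:,1]); th=np.arctan2(-q[:,0],-q[:,1])
    s=(rr>.12)&(rr<.19)&(q[:,0]<.006)
    return d,[(round(x["p"],2),np.round(x["xy"])) for x in r[:2]],s.sum(),np.median(th[s]) if s.any() else None
E
python3 - <<'E'
from leaf import *
print(H)
for n in ["side","scene"]:
    d,*o=leaf(n); print(n,o)
    if n=="side": save("l1",cv2.resize(d["image"][100:260,180:380],(500,400)))
E
```

```text
[0.5582707  0.11856803]
side [[(0.94, array([255., 180.])), (0.16, array([280., 179.]))], np.int64(101), np.float64(0.4068175111605192)]
scene [[(0.8, array([244., 174.]))], np.int64(57), np.float64(0.38356734450384977)]
```

View pics/l1.png

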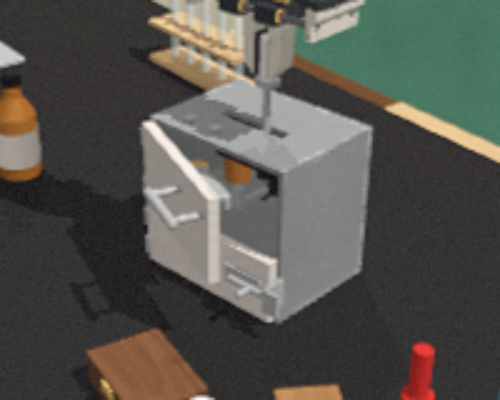

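The leaf has sprung to about 0.4 rad with the tip 33 mm deep in the slot. I'll withdraw and return the rod.

Request:
{"method": "arm_command", "body": {
  "targets": [
    [1,[0,0,-20],0],
    [1,[0,0,-50],0],
    [1,[0,0,-75],0],
    [1,[0,0,-80],0],
    [1,[-20,23,-80],0]
  ]
}}

```text
time: 11.42
tcp_pos: [0.6325, -0.0052, 0.3441]
tool_rot: [-180.0, 0.1, 9.5]
ft_force: [-0.7, -1.4, -1.1]
opening: 0.017
```

Request:
{"method": "arm_command", "body": {
  "targets": [
    [1,[-35,40,0],0],
    [1,[-72,81,0],0],
    [1,[-109,123,0],0],
    [1,[-146,165,0],0],
    [1,[-183,207,0],0]
  ]
}}

```text
time: 12.05
tcp_pos: [0.4829, -0.2422, 0.3444]
tool_rot: [-180.0, 0.1, 9.2]
ft_force: [0.4, -0.5, -1.6]
opening: 0.017
```

Request:
{"method": "arm_command", "body": {
  "targets": [
    [1,[-30,34,0],0],
    [1,[-50,57,0],0],
    [1,[-54,61,0],0],
    [1,[-54,61,0],0],
    [1,[-54,61,0],0]
  ]
}}

```text
time: 12.68
tcp_pos: [0.4419, -0.3087, 0.3452]
tool_rot: [-180.0, 0.0, 9.3]
ft_force: [0.2, 0.6, -1.9]
opening: 0.0167
```

Run:
```python
from h import *
np.set_printoptions(precision=4,suppress=True)
s=arm.state(); p=np.array(s["tcp_pos"]); print(p,s["tool_rot"],s["opening"],s["ft_force"],s["time"])
print(rel(p,s["tool_rot"][2],(.4409,-.3101,.1287),s["tool_rot"][2]))
for n in ["scene","side"]:
    d=get_image(n)
    A=back(d,np.ones((384,512),bool)); z0=p[2]-.1087
    cam=np.linalg.inv(d["camera_from_world"])[:3,3]
    b=A[(np.hypot(A[:,0]-p[0],A[:,1]-p[1])<.02)&(A[:,2]<z0+.08)&(A[:,2]>.18)]
    for lo,hi in [(-.01,.03),(.03,.055),(.055,.08)]:
        k=b[(b[:,2]>z0+lo)&(b[:,2]<z0+hi)]
        v=(k[:,:2].mean(0)-cam[:2]); print(n,len(k),k[:,:2].mean(0)+.0036*v/np.linalg.norm(v)-p[:2],k[:,2].min()-z0)
```

```text
[ 0.4419 -0.3087  0.3452] [-179.9585    0.0227    9.3376] 0.016730295761258514 [ 0.1857  0.5914 -1.891 ] 12.675
[ -1.2   1.2 216.5   0. ]
scene 28 [0.0008 0.0009] 0.002622161049116556
scene 26 [0.0012 0.0009] 0.03009272471217067
scene 28 [0.0013 0.0006] 0.05576301402025635
side 63 [-0.0011  0.0016] -0.0011606494181511384
side 56 [-0.001   0.0013] 0.030320463771253803
side 55 [-0.001   0.0016] 0.05507731872915628
```

Request:
{"method": "arm_command", "body": {
  "targets": [
    [1,[-1,1,40],0],
    [1,[-1,1,85],0],
    [1,[-1,1,118],0],
    [1,[-1,1,118],0],
    [1,[-1,1,145],0]
  ]
}}

```text
time: 13.4
tcp_pos: [0.4422, -0.3124, 0.2031]
tool_rot: [179.8, -0.2, 9.3]
ft_force: [0.8, 0.2, -1.5]
opening: 0.0173
```

Request:
{"method": "arm_command", "body": {
  "targets": [
    [1,[0,0,25],0],
    [1,[0,0,50],0],
    [1,[0,0,65],0],
    [1,[0,0,65],0]
  ]
}}

```text
time: 13.9
tcp_pos: [0.4404, -0.3112, 0.1359]
tool_rot: [-180.0, 0.0, 9.2]
ft_force: [-0.2, -0.9, -0.1]
opening: 0.0169
```

Request:
{"method": "arm_command", "body": {
  "targets": [
    [1,[0,0,4],0],
    [1,[0,0,7],0],
    [1,[0,0,7],0],
    [1,[0,0,7],0]
  ]
}}

```text
time: 14.4
tcp_pos: [0.4402, -0.3114, 0.1289]
tool_rot: [180.0, -0.0, 9.2]
ft_force: [0.2, 0.1, -1.5]
opening: 0.0171
```

Request:
{"method": "arm_command", "body": {
  "targets": [
    [0.5,[0,0,0],0],
    [0.5,[0,0,0],0],
    [0.5,[0,0,0],0],
    [0.5,[0,0,0],0],
    [0.5,[0,0,0],0]
  ],
  "newtons": 20
}}

```text
time: 15.02
tcp_pos: [0.4401, -0.3113, 0.1287]
tool_rot: [180.0, -0.0, 9.2]
ft_force: [0.7, 0.5, -0.0]
opening: 0.046
```

Request:
{"method": "arm_command", "body": {
  "targets": [
    [0.5,[0,0,-25],0],
    [0.5,[0,0,-70],0],
    [0.5,[0,0,-120],0],
    [1,[0,0,-120],0]
  ]
}}

```text
time: 15.52
tcp_pos: [0.4415, -0.3129, 0.2522]
tool_rot: [179.8, -0.3, 9.2]
ft_force: [0.9, -0.4, -0.7]
opening: 0.0398
```

Request:
{"method": "arm_command", "body": {
  "targets": [
    [1,[30,-48,0],0],
    [1,[61,-96,0],0],
    [1,[91,-144,0],0],
    [1,[122,-192,0],0],
    [1,[152,-240,0],0]
  ]
}}

```text
time: 16.15
tcp_pos: [0.5519, -0.048, 0.2481]
tool_rot: [-180.0, 0.0, 9.2]
ft_force: [-0.4, -0.7, 1.1]
opening: 0.0005
```

Request:
{"method": "arm_command", "body": {
  "targets": [
    [1,[0,0,0],0],
    [1,[0,0,0],0]
  ]
}}

```text
time: 16.4
tcp_pos: [0.5512, -0.0504, 0.248]
tool_rot: [180.0, 0.1, 9.2]
ft_force: [-0.9, -0.8, 0.6]
opening: 0.0003
```

Run:
```python
from leaf import *
np.set_printoptions(precision=4,suppress=True)
s=arm.state(); p=np.array(s["tcp_pos"]); print(p,s["tool_rot"],s["opening"],s["time"])
from scipy.optimize import least_squares
for n in ["scene","side"]:
    d,*o=leaf(n); print(n,o)
    A=back(d,np.ones((384,512),bool)); hd=A[(A[:,2]>.115)&(A[:,2]<.17)&(abs(A[:,0]-.44)<.04)&(abs(A[:,1]+.31)<.04)]
    cam=np.linalg.inv(d["camera_from_world"])[:3,3]
    for lo,hi in [(.115,.135),(.135,.155)]:
        m=hd[(hd[:,2]>lo)&(hd[:,2]<hi)]; c=m[:,:2].mean(0); v=c-cam[:2]; v/=np.linalg.norm(v)
        f=least_squares(lambda c:np.hypot(m[:,0]-c[0],m[:,1]-c[1])-.009,c+.009*v,loss="soft_l1",f_scale=.002); print(len(m),f.x)
    print("top",np.sort(hd[:,2])[-5:])
    if n=="scene": im=d["image"][110:250,120:330]
save("r1",cv2.resize(np.hstack([im,d["image"][110:250,200:410]]),(800,267)))
a=np.radians(9.2)
def P(th,gap,r=.165):
    dr=np.array([-np.sin(th),-np.cos(th)]);nn=np.array([-np.cos(th),np.sin(th)])
    q=r*dr-nn*(.006+.0095*np.cos(th)+.019*np.sin(th)+gap); return H+q[0]*ex+q[1]*ey
for th,g in [(.4,.012),(.6,0),(.8,0),(1.0,0),(1.2,0),(1.35,0)]:
    print(th,P(th,g),rel(p,s["tool_rot"][2],[*P(th,g),.174],s["tool_rot"][2]))
```

```text
[ 0.5512 -0.0504  0.248 ] [179.9757   0.0789   9.2183] 0.000267499875485764 16.4
scene [[(0.95, array([251., 174.]))], np.int64(78), np.float64(0.3838571868528915)]
34 [ 0.4404 -0.3111]
36 [ 0.441  -0.3105]
top [0.1602 0.1606 0.1607 0.1607 0.1627]
side [[(0.92, array([254., 183.])), (0.63, array([282., 180.]))], np.int64(103), np.float64(0.41050163924345406)]
61 [ 0.4388 -0.3098]
75 [ 0.4391 -0.3099]
top [0.1594 0.1598 0.1599 0.1599 0.16  ]
0.4 [ 0.5523 -0.0498] [ 1.2 -0.3 74.   0. ]
0.6 [ 0.5103 -0.0412] [-38.9 -15.6  74.    0. ]
0.8 [ 0.4809 -0.0295] [-66.1 -31.9  74.    0. ]
1.0 [ 0.4536 -0.0118] [-90.2 -53.7  74.    0. ]
1.2 [0.4298 0.0116] [-109.9  -80.6   74.     0. ]
1.35 [0.415  0.0324] [-121.2 -103.6   74.     0. ]
```

View pics/r1.png

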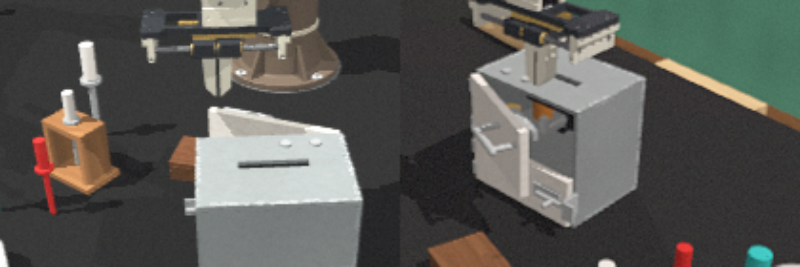

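The rod stands home: its handle top is at 0.160, it is upright and the axis matches. The leaf is at about 0.4 rad with the closed fingers over the gap. I'll descend inside the leaf and swing it open.

Request:
{"method": "arm_command", "body": {
  "targets": [
    [1,[1,0,35],0],
    [1,[1,0,74],0],
    [1,[1,0,74],0],
    [1,[1,0,74],0]
  ]
}}

```text
time: 17.1
tcp_pos: [0.5533, -0.0508, 0.176]
tool_rot: [180.0, -0.1, 9.1]
ft_force: [0.0, -0.6, -0.2]
opening: 0.0007
```

Request:
{"method": "arm_command", "body": {
  "targets": [
    [1,[-15,-6,0],0],
    [1,[-30,-11,0],0],
    [1,[-40,-16,0],0],
    [1,[-54,-24,0],0],
    [1,[-67,-32,0],0]
  ]
}}

```text
time: 17.73
tcp_pos: [0.4808, -0.0286, 0.1749]
tool_rot: [-180.0, -0.0, 9.2]
ft_force: [1.2, 0.2, 0.7]
opening: 0.0003
```

Request:
{"method": "arm_command", "body": {
  "targets": [
    [1,[-13,-10,0],0],
    [1,[-24,-22,0],0],
    [1,[-34,-35,0],0],
    [1,[-44,-49,0],0],
    [1,[-50,-60,0],0]
  ]
}}

```text
time: 18.35
tcp_pos: [0.4219, 0.0227, 0.1748]
tool_rot: [-180.0, -0.0, 9.2]
ft_force: [3.0, -1.2, -0.1]
opening: 0.0002
```

Request:
{"method": "arm_command", "body": {
  "targets": [
    [1,[-4,-9,0],0],
    [1,[-5,-12,0],0],
    [1,[-5,-12,0],0],
    [1,[-5,-12,0],0]
  ]
}}

```text
time: 18.85
tcp_pos: [0.4154, 0.0331, 0.1746]
tool_rot: [-180.0, 0.0, 9.2]
ft_force: [-0.6, 0.3, 0.5]
opening: 0.0004
```

Run:
```python
from leaf import *
for n in ["scene","side"]:
    d,*o=leaf(n); print(n,o)
    if n=="side": save("l2",cv2.resize(d["image"][90:270,150:390],(640,480)))
s=arm.state(); print(s["tcp_pos"],s["time"])
```

```text
scene [[(0.69, array([281., 168.]))], np.int64(62), np.float64(1.3153283872723929)]
side [[(0.69, array([210., 186.]))], np.int64(88), np.float64(1.128095422842216)]
[0.41561547 0.03304138 0.17462318] 19.05
```

View pics/l2.png

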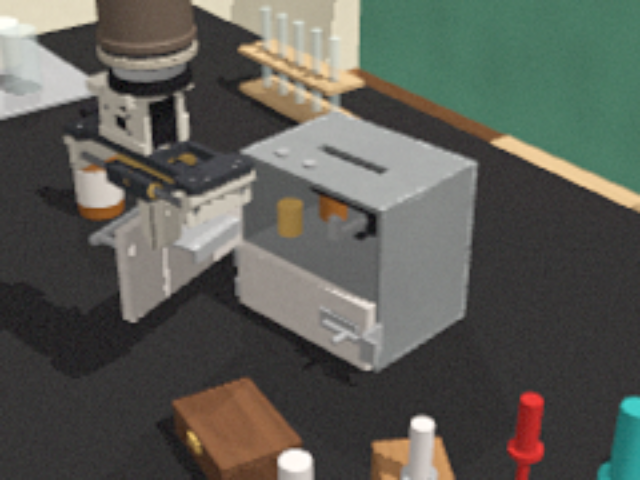

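The leaf is wide open at about 1.3 rad, and the bottom leaf and bolt look shut. I'll back off, rise and check.

Request:
{"method": "arm_command", "body": {
  "targets": [
    [1,[2,10,0],0],
    [1,[4,22,0],0],
    [1,[4,22,-40],0],
    [1,[4,22,-95],0],
    [1,[4,22,-120],0]
  ]
}}

```text
time: 19.68
tcp_pos: [0.4244, 0.011, 0.2972]
tool_rot: [-180.0, -0.2, 9.1]
ft_force: [0.2, -0.6, -0.3]
opening: 0.0002
```

Request:
{"method": "arm_command", "body": {
  "targets": [
    [1,[10,50,-20],0],
    [1,[10,100,-20],0],
    [1,[10,100,-20],0]
  ]
}}

```text
time: 20.05
tcp_pos: [0.4491, -0.0899, 0.3153]
tool_rot: [179.9, -0.1, 8.8]
ft_force: [0.7, 1.4, -0.6]
opening: 0.0007
```

Run:
```python
from leaf import *
np.set_printoptions(precision=3,suppress=True)
for n in ["scene","side"]:
    d,*o=leaf(n); print(n,o)
    for q in ["reagent_mid","slidebox_mid","dishes_mid"]:
        for r in silhouettes(q,d)[:1]: P=back(d,r["mask"]); print(q,round(r["p"],2),np.round(r["xy"]),np.median(P,0))
    A=back(d,np.ones((384,512),bool)); hd=A[(A[:,2]>.115)&(A[:,2]<.17)&(abs(A[:,0]-.44)<.03)&(abs(A[:,1]+.31)<.03)]; print("rod",len(hd),hd.mean(0),hd[:,2].max())
s=arm.state(); print(s["tcp_pos"],s["ft_force"],s["time"])
save("f1",cv2.resize(d["image"],(800,600)))
```

```text
scene [[(0.94, array([282., 166.])), (0.39, array([406., 217.]))], np.int64(52), np.float64(1.3395744126619684)]
reagent_mid 0.61 [405. 218.] [0.551 0.415 0.074]
slidebox_mid 0.71 [214. 196.] [ 0.439 -0.132  0.037]
dishes_mid 0.95 [105. 251.] [ 0.718 -0.373  0.044]
rod 91 [ 0.447 -0.308  0.141] 0.16159264041008148
side [[(0.7, array([214., 180.]))], np.int64(108), np.float64(1.333050428907956)]
reagent_mid 0.75 [186. 150.] [0.518 0.403 0.069]
slidebox_mid 0.62 [234. 255.] [ 0.395 -0.111  0.036]
dishes_mid 0.65 [410. 271.] [ 0.685 -0.394  0.043]
rod 182 [ 0.435 -0.314  0.141] 0.1604394885421221
[ 0.449 -0.084  0.315] [-0.387  0.329 -0.109] 20.55
```

View pics/f1.png

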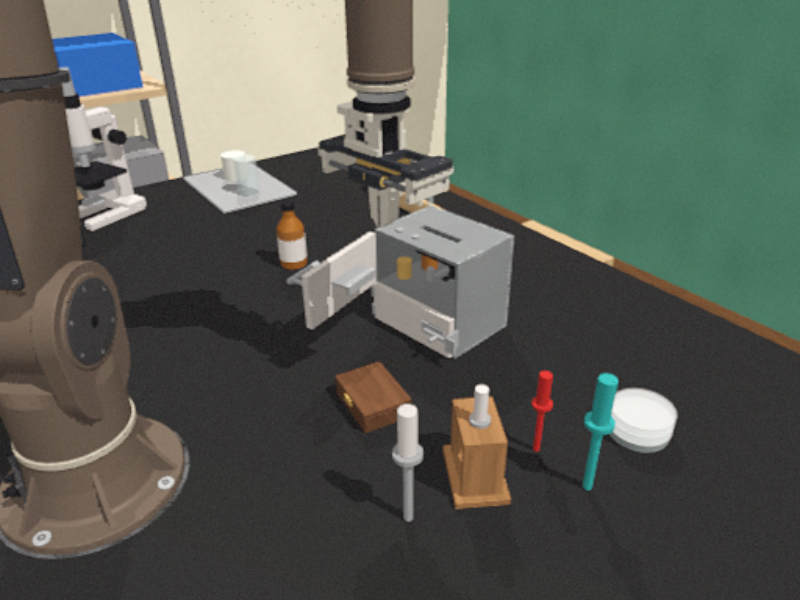

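The final picture shows the top leaf wide open at (340,280), the rod in its stand at (481,410), the bottom leaf and bolt shut at (430,325), and the bystanders unmoved. The robot is clear of everything, so I'll hand in.

```bash
python3 -c "
from workcell import job
print(job.job_done())"
```

```text
the job is handed in; nothing more can be done
None
```

I finished the task and handed it in at about 20.6 s of the 59 s allowed; the hand-in gives no verdict.

- **Rod:** I took the small white rod from its stand. The red, turquoise and larger white ones were the look-alikes.
- **Catch:** A lighter patch in the slot suggested where the tab was, about 16 mm to the -y side, and touch confirmed it there. I pressed until the tip was about 33 mm deep. The top leaf sprang to about 0.4 rad with the tip still in the slot.
- **Finish:** I put the rod back in its stand, then swung the top leaf open from inside with closed fingers and moved the arm clear.

**Last checks:**
- **Top leaf:** it stands at about 1.33 rad, and both cameras agree.
- **Rod home:** the handle top is 0.160 m above the bench, as it should be with the rod fully home. It is upright and within about 2 mm of where it started.
- **Bottom leaf and bolt:** both look shut in the picture; I did not measure them.
- **Bystanders:** the reagent bottle and dishes stayed within about 1 mm of their first readings in the scene camera, and so did the slide box.

**Disagreements:** while the fingers still touched the leaf, the side camera read 1.13 rad against 1.32 from the scene camera, because the fingers were in that measurement. The two agreed once the arm had backed off. The cameras also differed by 2 to 6 mm on the slot's position. I used the wrist camera's value, and the rod went in without any contact force.

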